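# Put the dressing stick and slip stone away in the stone chest

## Robot

A 6-joint arm with a two-finger parallel gripper is mounted at the origin on a cart in front of the work surface, level with it; the furniture and walls round the work are solid. World frame = base frame: x ahead of the robot, y to its left, z up, the work surface at z = 0. Lengths are in m, angles in rad, forces in N, time in s.
With the tool pointing down it reaches from about 0.325 to 0.775 m from the base axis. Payload 5.5 kg.
Tool frame: the origin (TCP) lies on the centre line of the jaws, within the pads' length; the fingertips stand 17 mm ahead of it and the grasp point (between the pads) lies 2 mm behind it; z points along the fingers, y is the line along which they close (so a half turn about z gives the same grasp; the last joint's range is limited). The gripper opens to 88 mm and grips with 3 to 60 N. Pads are 20 mm wide; open, the fingers measure 115 mm over their backs; the gripper's body (75 mm by 178 mm) begins 61 mm behind the grasp point.
Start: joints at [1.053, 0.091, 1.231, -0, 1.82, -0.057], TCP at [0.267, 0.537, 0.24] pointing down, gripper open.
Joint ranges: [-2.87, 2.87], [-0.86, 2.18], [0.17, 2.46], [-1.51, 4.65], [0.06, 2.69], [-2.65, 2.65]. Speed limits (rad/s): [2.57, 2.57, 3.01, 3.14, 3.14, 3.14].

## Interface

Orientations are given as a unit quaternion [w, x, y, z].
In Python, from station import readout, optics, env gives the robot as it stands.
- The arm moves only by the tool send_rows, never from a script. Its argument "plan" is a list that holds one entry, the list of rows, each a list of 7 numbers: the finger opening in mm, from 0 to 87.8, then the shift along the tool's x, y, z in mm, then the turn, a rotation vector about the tool's x, y, z in degrees. In form: [[[grip, x, y, z, ax, ay, az], ...]]. A call has 1 to 20 rows; each row shifts and turns the commanded pose from where the row before left it, along the tool's axes as they then stand; what a row does not reach is not made up. A row lasts 1/12 s, in which the tool goes at most 41.7 mm and 7.16 degrees, less where a joint would pass 70% of its speed; a pose out of reach is approached as far as the arm can. A call with a gripper value outside its range is refused whole. The fingers move at their own pace and stop on an object; "force" is the grip in N (left out, the last holds). Time passes only in rows, so rows that do not move let the fingers close. It gives the time, the measured TCP pose, the force, the opening and the grip force at its end, in the units of the state.
- readout.sense(): the state, without advancing time (a new reading comes with each control period).
- optics.read_camera(name): name is "side" or "top"; returns a dict with "pixels" (420x560x3 uint8, red, green, blue), "mtx" (3x3 intrinsics, pixels), "world_from_camera" (4x4, takes a point from camera to world coordinates). Camera axes: x right, y down, z forward; pixel columns grow to the right and rows downward; lengths in m; the calibration is good to about 2 mm. A picture is of the moment at which its call begins. There is no depth.
- env.finish_job(): hands the job in; it is judged then, once.
The state is a dict: "time_s": time; "joint_positions": joint angles; "joint_velocities": joint speeds; "tau": joint torques, N m; "eef_pos": TCP position; "tool_rot": TCP orientation; "ft_force": force on the tool from outside, world axes, zero at the start; "ft_torque": the same for the moment, N m; "grip_width": finger opening in m; "grip_force": force on a finger pad.
Only numpy, scipy, OpenCV 4.12 (cv2) and the standard library are available. Lean on these libraries where they do the work, as an engineer would, in place of code of your own. Each camera call takes 0.05 s, during which the arm holds its last target. There are 200 camera calls.

## Task

The wheel has been dressed, so put its two stones away. Pull the stone chest's drawer out, lay the dressing stick flat in the long narrow slot and the slip stone flat in the short wide slot without dropping them in, then push the drawer fully shut; leave the shears, the cork block and the rubbing stone where they lie.

Things in the scene. Friction and masses are not known exactly. Their poses are not given: they have to be found in the camera images.
- stone_chest: Stone chest: a low dark wooden case with one drawer, fixed to the bench, 200 mm deep (x), 208 mm wide (y), top 74 mm above the bench. Origin on the bench under its centre; its -x axis points out of its front, the way the drawer comes out; y runs along the front. A rail under the front of its top leaves 34 mm above the drawer's floor: only stones lying down in their slots pass.
- chest_drawer (a joint): How far the drawer is pulled out, in m: 0 fully shut, 0.170 at its stop; it may start a little ajar. It slides along the chest's -x with about 2 N of friction and stays where it is left. Both slots are clear of the chest, with room for fingers, only when it is out nearly to the stop.
- drawer_handle (a point): Middle of the drawer's steel bar handle, 44 mm above the bench; axes as the chest's. The bar is 11 mm thick, 116 mm long along y, on two posts 48 mm either side of the middle, with 30 mm free between it and the drawer front behind it (14 mm thick, its top 62 mm above the bench).
- long_slot (a point): Long narrow slot across the drawer, next to its front, 158 (y) x 37 mm (x), between wooden end blocks 14 mm high; the point is where the dressing stick's centre comes to lie, 12 mm above the drawer's floor (itself 18 mm above the bench). Axes as the chest's. In the middle 84 mm (y) there are no blocks: fingers have 26 mm from the slot to the drawer front, 25 mm to the short slot.
- short_slot (a point): Short wide slot behind the long one (70.5 mm farther in), 119 (y) x 54 mm (x), end blocks 14 mm high, none in the middle 84 mm. The point is where the slip stone's centre comes to lie, 6.5 mm above the drawer's floor. Axes as the chest's. With the drawer at its stop the point is 55 mm in front of the chest's front.
- dresser_center (a point): Dressing stick: a plain reddish-brown square stick of stone, 29 x 150 x 24 mm (x, y, z), 0.24 kg, lying on the bench to the left or right of the chest's drawer. The point is its centre, half-way up; long axis y.
- stone_slip_center (a point): Slip stone: a thin flat grey-green stone, 46 x 111 x 13 mm (x, y, z), 0.14 kg, lying on the bench on the other side. The point is its centre, half-way up; long axis y.
- scissors_center (a point): Shears, 83 x 180 x 10 mm, a bystander; the point is its centre.
- cork_block_center (a point): Cork sanding block, 52 x 86 x 30 mm, a bystander; the point is its centre.
- nagura_center (a point): Dark oval rubbing stone, 60 x 74 x 27 mm, a bystander; the point is its centre.

How it is judged:
By the outcome, as a careful person would: the job done as asked, in the order asked, and still so for the second after the job is handed in, with the robot touching nothing.
It also fails if it takes over 70 s, if anything falls off the work surface, if the arm or the gripper's body presses on something with over 40 N, if the wrist force passes 120 N, or if a joint passes its speed limit or range.

## Working session

There is one attempt and no reset: what is moved stays moved. The work goes in short steps, Python scripts to look and compute and a tool call to move; the robot and the scene stay as the last step left them, time stands still between calls to the robot, and variables do not carry over. Pictures are saved under pics/ and viewed, at most 11 in all, crops included, and the job is handed in when it is done.

Besides the shell and the picture viewer there is one more tool, called after "Call:" in YAML: its name, and indented under it one key for each argument. send_rows: Moves the arm, as the interface text tells. Its arguments: {"type":"object","properties":{"plan":{"type":"array","items":{"type":"array","items":{"type":"array","items":{"type":"number"}}}},"force":{"type":"number"}},"required":["plan"]}

```bash
mkdir -p pics; ls; python3 - <<'E'
from station import readout, optics
import cv2,numpy as np
print(readout.sense())
for n in("top","side"):
    d=optics.read_camera(n);cv2.imwrite(f"pics/{n}0.png",d["pixels"][:,:,::-1]);np.savez(f"pics/{n}0.npz",**d)
    print(d["mtx"],d["world_from_camera"])
E
```

```text
pics
{'time_s': 0.0, 'joint_positions': array([ 1.05329040e+00,  9.18806034e-02,  1.23186382e+00, -2.38759250e-06,
        1.81980425e+00, -5.66952692e-02]), 'joint_velocities': array([ 4.24619169e-04,  5.71057828e-04, -7.55966692e-05,  3.43161069e-04,
        7.30607238e-04, -6.18497195e-04]), 'tau': array([-8.46294024e-04, -4.46456695e+01, -4.06452012e+01,  6.97607710e-02,
        2.92199588e-02, -9.77934474e-05]), 'eef_pos': array([0.26667558, 0.5371893 , 0.2385063 ]), 'tool_rot': array([-2.75835226e-04,  2.28372335e-01,  9.73573377e-01, -9.38304677e-04]), 'ft_force': array([ 0.47925204,  0.18808362, -0.16639497]), 'ft_torque': array([-1.26632481e-02,  1.38297778e-06, -3.23894478e-02]), 'grip_force': 0.0, 'grip_width': 0.08752495925670394}
[[425.70731268   0.         285.57467482]
 [  0.         425.70731268 210.81761739]
 [  0.           0.           1.        ]] [[ 1.44079853e-01 -9.64540331e-01  2.21140106e-01  3.01762529e-01]
 [-9.89565537e-01 -1.40205242e-01  3.32044991e-02 -1.22429727e-01]
 [-1.02207645e-03 -2.23616727e-01 -9.74676621e-01  1.45841839e+00]
 [ 0.00000000e+00  0.00000000e+00  0.00000000e+00  1.00000000e+00]]
[[478.73678275   0.         280.99896925]
 [  0.         478.73678275 208.37363793]
 [  0.           0.           1.        ]] [[ 0.99466974 -0.07257588  0.07324515  0.50685071]
 [-0.10224706 -0.6024083   0.79161214 -1.15547123]
 [-0.01332846 -0.79488174 -0.60661798  0.89549358]
 [ 0.          0.          0.          1.        ]]
```

View pics/top0.png

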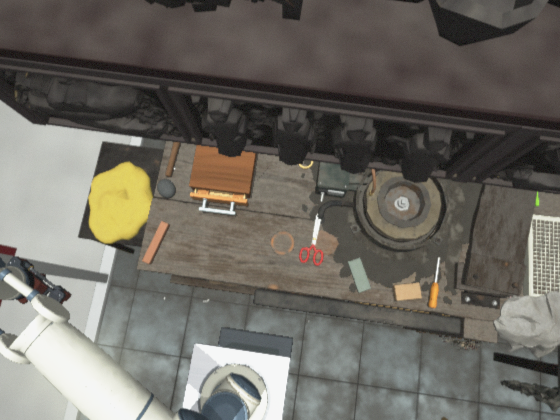

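View pics/side0.png

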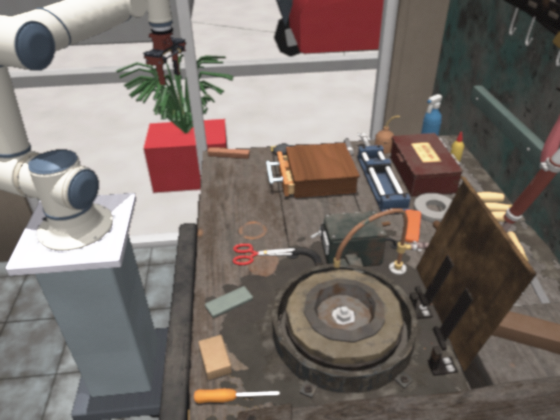

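The top view shows the chest at about (222,172), its handle at (218,210), the dressing stick at (155,242), the slip at (360,274), the shears at (313,240), the cork at (408,291) and the rubbing stone at (166,187). Next I'll measure from an enlarged crop.

```bash
cat > h.py <<'E'
import numpy as np,cv2
def px2w(d,uv,z):
    uv=np.atleast_2d(uv).astype(float);M=d["world_from_camera"]
    r=np.c_[uv,np.ones(len(uv))]@np.linalg.inv(d["mtx"]).T@M[:3,:3].T
    o=M[:3,3];return o+r*((z-o[2])/r[:,2])[:,None]
def w2px(d,p):
    M=d["world_from_camera"];c=(np.atleast_2d(p)-M[:3,3])@M[:3,:3];c=c@d["mtx"].T;return c[:,:2]/c[:,2:]
def seg(d,seed,tol,box=40):
    x,y=seed;img=cv2.cvtColor(d["pixels"],cv2.COLOR_RGB2LAB).astype(float)
    ref=np.median(img[y-2:y+3,x-2:x+3].reshape(-1,3),0)
    D=np.abs(img-ref)*[0.5,1,1];m=(D.max(2)<tol).astype(np.uint8)
    k=np.zeros_like(m);k[y-box:y+box,x-box:x+box]=1;n,l=cv2.connectedComponents(m*k)
    return l==l[y,x]
def rect(d,seed,tol,z,box=40):
    m=seg(d,seed,tol,box);v,u=np.nonzero(m);P=px2w(d,np.c_[u,v],z)[:,:2]
    (c,s,a)=cv2.minAreaRect((P*1000).astype(np.float32))
    q=P-P.mean(0);w,V=np.linalg.eigh(q.T@q/len(q));ang=np.degrees(np.arctan2(V[1,1],V[0,1]))
    return m.sum(),np.round(c,1),np.round(s,1),round(a,1),"mean",np.round(P.mean(0)*1000,1),"long dir deg",round(ang,1),"len",np.round(np.sqrt(12*w)*1000,1)
E
python3 - <<'E'
import numpy as np,cv2
from h import *
t=dict(np.load("pics/top0.npz"));s=dict(np.load("pics/side0.npz"))
for tol in(8,12,16):
  print("dres",rect(t,(155,242),tol,.024)); print("slip",rect(t,(360,274),tol,.013)); print("slip side",rect(s,(229,300),tol,.013));print("dres side",rect(s,(229,153),tol,.024))
a=cv2.resize(t["pixels"][138:298,145:265],None,fx=3.75,fy=3.75,interpolation=cv2.INTER_CUBIC)
b=cv2.resize(s["pixels"][130:210,200:365],None,fx=3.6,fy=3.6,interpolation=cv2.INTER_CUBIC)
b=b[:,:350] 
o=np.zeros((600,800,3),np.uint8);o[:600,:450]=a[:600,:450];o[:b.shape[0],450:800]=b
cv2.imwrite("pics/c1.png",o[:,:,::-1])
E
```

```text
dres (np.int64(300), array([457.1, 351.3]), array([ 24.2, 144.8]), 76.2, 'mean', array([456.5, 351.4]), 'long dir deg', np.float64(166.1), 'len', array([ 24.1, 145. ]))
slip (np.int64(372), array([ 446.9, -349.7]), array([103.5,  40.6]), 26.3, 'mean', array([ 446.6, -349.9]), 'long dir deg', np.float64(-154.3), 'len', array([ 40.3, 103.8]))
slip side (np.int64(526), array([ 448.8, -354.4]), array([104.4,  40.5]), 25.9, 'mean', array([ 448.2, -355.3]), 'long dir deg', np.float64(-154.5), 'len', array([ 39.5, 103.2]))
dres side (np.int64(59), array([457.4, 332.3]), array([ 23.3, 153.3]), 80.2, 'mean', array([458.7, 327.8]), 'long dir deg', np.float64(166.9), 'len', array([ 15.9, 163.9]))
dres (np.int64(321), array([457. , 351.5]), array([ 25.1, 147.1]), 75.3, 'mean', array([456.4, 351.6]), 'long dir deg', np.float64(165.9), 'len', array([ 25.4, 147. ]))
slip (np.int64(390), array([ 447.1, -350. ]), array([105.6,  41.6]), 26.3, 'mean', array([ 446.6, -350.2]), 'long dir deg', np.float64(-153.9), 'len', array([ 41.4, 105.7]))
slip side (np.int64(569), array([ 448.8, -354.1]), array([105.
[... 287 characters left out ...]
]))
dres (np.int64(341), array([456.8, 352.2]), array([ 26.9, 148.8]), 75.3, 'mean', array([456.8, 352. ]), 'long dir deg', np.float64(165.7), 'len', array([ 26.8, 148.1]))
slip (np.int64(408), array([ 447.6, -349.8]), array([106.7,  43.9]), 26.2, 'mean', array([ 446.5, -350.1]), 'long dir deg', np.float64(-153.8), 'len', array([ 42.9, 107.1]))
slip side (np.int64(601), array([ 448.8, -354. ]), array([107.3,  45. ]), 25.8, 'mean', array([ 448.2, -355.3]), 'long dir deg', np.float64(-154.3), 'len', array([ 43.8, 106.6]))
dres side (np.int64(2988), array([468.3, 333.4]), array([504.9, 265.4]), 85.4, 'mean', array([473.3, 213.2]), 'long dir deg', np.float64(104.2), 'len', array([232.4, 296.4]))
```

View pics/c1.png

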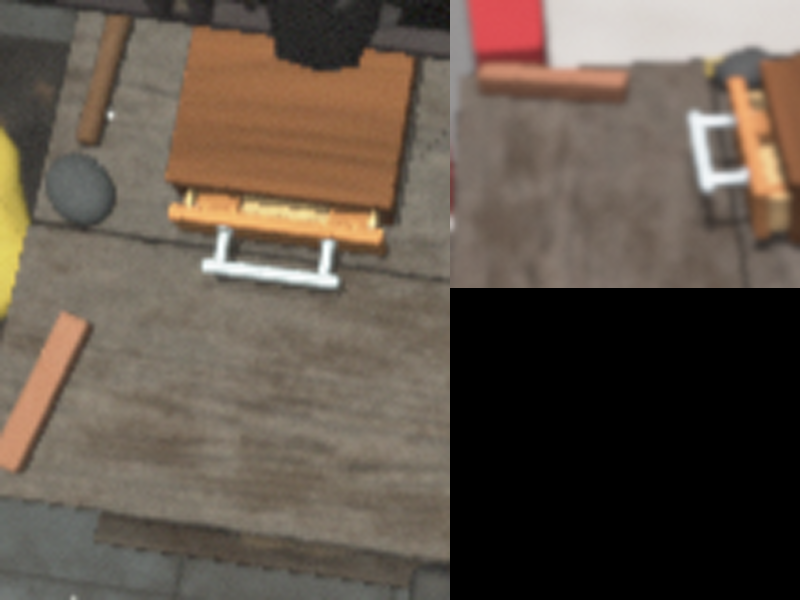

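```bash
python3 - <<'E'
import numpy as np,cv2
from h import *
t=dict(np.load("pics/top0.npz"));s=dict(np.load("pics/side0.npz"))
c=np.array([[168,180],[395,210],[413,55],[190,28]])/3.75+[145,138]
P=px2w(t,c,.074)*1000;print("chest top",P.round(1)); 
for a,b in((0,1),(3,2),(1,2),(0,3)):
    v=P[b]-P[a];print(np.linalg.norm(v).round(1),np.degrees(np.arctan2(v[1],v[0])).round(1))
h=np.array([[203,266],[340,283]])/3.75+[145,138];H=px2w(t,h,.0495)*1000;v=H[1]-H[0]
print("bar",H.round(1),H.mean(0).round(1),np.linalg.norm(v),np.degrees(np.arctan2(v[1],v[0])))
f=np.array([[170,205],[384,233]])/3.75+[145,138];F=px2w(t,f,.062)*1000;v=F[1]-F[0]
print("front top edge back",F.round(1),np.linalg.norm(v),np.degrees(np.arctan2(v[1],v[0])))
hs=np.array([[690,112],[707,190]]);hs=(hs-[450,0])/3.6+[200,130];print("bar side",(px2w(s,hs,.047)*1000).round(1))
# white mask regress bar
img=t["pixels"].astype(int);hsv=cv2.cvtColor(t["pixels"],cv2.COLOR_RGB2HSV)
v0,u0=np.nonzero((img[200:222,194:242].min(2)>135));v0+=200;u0+=194
W=px2w(t,np.c_[u0,v0],.0495)[:,:2]*1000
(_,s_,_)=(0,cv2.minAreaRect(W.astype(np.float32)),0);print(len(W),s_)
ax=np.array([-np.sin(0),1.]) 
fr=W[W[:,0]<np.median(W[:,0])+12]
k=np.polyfit(W[:,1],W[:,0],1)
for i in range(6):
    r=W[:,0]-np.polyval(k,W[:,1]);m=np.abs(r)<9;k=np.polyfit(W[m,1],W[m,0],1)
print("bar fit slope",k,np.degrees(np.arctan(k[0])),W[m].mean(0),np.ptp(W[m],0),(W[m].min(0)+W[m].max(0))/2)
E
```

```text
chest top [[654.5 257.7  74. ]
 [656.3  50.5  74. ]
 [804.2  58.1  74. ]
 [800.6 265.9  74. ]]
207.2 -89.5
207.8 -89.0
148.1 2.9
146.4 3.2
bar [[585.7 217.3  49.5]
 [588.   91.7  49.5]] [586.8 154.5  49.5] 125.63363979445558 -88.94929566398058
front top edge back [[634.7 254.7  62. ]
 [636.7  58.4  62. ]] 196.304534380507 -89.39894080537935
bar side [[588.3 217.8  47. ]
 [592.9  87.3  47. ]]
194 ((601.1124267578125, 160.40365600585938), (42.486000061035156, 124.2413101196289), 4.0671162605285645)
bar fit slope [-1.94029168e-02  5.92411215e+02] -1.111565764451953 [589.34106507 158.23136022] [ 16.13756863 124.76727826] [589.99396437 159.3869523 ]
```

Call:
send_rows:
  plan:
    - [[28,0,0,8,0,0,6.94],[28,0,0,8,0,0,6.94],[28,0,0,8,0,0,6.94],[28,0,0,8,0,0,6.94],[28,0,0,8,0,0,6.94],[28,0,0,8,0,0,6.94],[28,0,0,8,0,0,6.94],[28,0,0,8,0,0,6.94],[28,0,0,8,0,0,6.98],[28,0,0,0,0,0,0]]

```text
time_s: 0.93
eef_pos: [0.2664, 0.5366, 0.1649]
tool_rot: [0.001, 0.702, 0.712, -0.002]
ft_force: [-0.5, -0.8, -0.4]
grip_width: 0.0286
grip_force: 0.0
```

Call:
send_rows:
  plan:
    - [[28,-29.7,24.2,0,0,0,0],[28,-29.7,24.2,0,0,0,0],[28,-29.7,24.2,0,0,0,0],[28,-29.7,24.2,0,0,0,0],[28,-29.7,24.2,0,0,0,0],[28,-29.7,24.2,0,0,0,0],[28,-29.7,24.2,0,0,0,0],[28,-29.7,24.2,0,0,0,0],[28,-29.7,24.2,0,0,0,0],[28,-29.7,24.2,0,0,0,0],[28,-29.7,24.2,0,0,0,0],[28,-29.7,24.2,0,0,0,0],[28,-29.7,24.2,0,0,0,0],[28,0,0,0,0,0,0],[28,0,0,0,0,0,0]]

```text
time_s: 2.18
eef_pos: [0.5895, 0.1557, 0.1672]
tool_rot: [-0.0, 0.7, 0.714, -0.0]
ft_force: [0.4, 0.3, 0.2]
grip_width: 0.0283
grip_force: 0.0
```

Call:
send_rows:
  plan:
    - [[28,0,0,20,0,0,0],[28,0,0,20,0,0,0],[28,0,0,20,0,0,0],[28,0,0,20,0,0,0],[28,0,0,15,0,0,0],[28,0,0,15,0,0,0],[28,0,0,13,0,0,0],[28,0,0,0,0,0,0],[28,0,0,0,0,0,0]]

```text
time_s: 2.93
eef_pos: [0.5879, 0.1581, 0.0442]
tool_rot: [-0.001, 0.7, 0.715, -0.001]
ft_force: [-0.1, 0.1, 0.3]
grip_width: 0.0281
grip_force: 0.0
```

Call:
send_rows:
  plan:
    - [[5,0,0,0,0,0,0],[5,0,0,0,0,0,0],[5,0,0,0,0,0,0],[5,0,0,0,0,0,0],[5,0,0,0,0,0,0],[5,0,0,0,0,0,0]]
  force: 25

```text
time_s: 3.43
eef_pos: [0.5896, 0.1577, 0.0461]
tool_rot: [0.001, 0.7, 0.714, 0.001]
ft_force: [1.0, 1.4, 4.9]
grip_width: 0.01
grip_force: 25.0
```

Call:
send_rows:
  plan:
    - [[5,0,-8,0,0,0,0],[5,0,-12,0,0,0,0],[5,0,-12,0,0,0,0],[5,0,-12,0,0,0,0],[5,0,-12,0,0,0,0],[5,0,-12,0,0,0,0],[5,0,-12,0,0,0,0],[5,0,-12,0,0,0,0],[5,0,-12,0,0,0,0],[5,0,-12,0,0,0,0],[5,0,-12,0,0,0,0],[5,0,-8,0,0,0,0],[5,0,-4,0,0,0,0],[5,0,-2,0,0,0,0],[5,0,0,0,0,0,0],[5,0,0,0,0,0,0]]

```text
time_s: 4.77
eef_pos: [0.4468, 0.1555, 0.046]
tool_rot: [-0.0, 0.7, 0.714, 0.001]
ft_force: [-1.0, 3.3, 8.4]
grip_width: 0.0099
grip_force: 25.0
```

Call:
send_rows:
  plan:
    - [[5,0,-2,0,0,0,0],[5,0,-2,0,0,0,0],[5,0,-2,0,0,0,0],[5,0,-2,0,0,0,0],[5,0,-2,0,0,0,0],[5,0,0,0,0,0,0],[5,0,0,0,0,0,0]]

```text
time_s: 5.35
eef_pos: [0.4375, 0.1553, 0.0461]
tool_rot: [0.0, 0.7, 0.714, 0.002]
ft_force: [1.6, 3.5, 6.0]
grip_width: 0.0103
grip_force: 25.0
```

Call:
send_rows:
  plan:
    - [[5,0,-1,0,0,0,0],[5,0,-1,0,0,0,0],[5,0,-1,0,0,0,0],[5,0,-1,0,0,0,0],[5,0,-1,0,0,0,0],[5,0,-1,0,0,0,0],[5,0,0,0,0,0,0]]

```text
time_s: 5.93
eef_pos: [0.4373, 0.1553, 0.0462]
tool_rot: [0.005, 0.701, 0.714, 0.008]
ft_force: [28.6, 6.1, -11.3]
grip_width: 0.0101
grip_force: 25.0
```

Call:
send_rows:
  plan:
    - [[5,0,5,0,0,0,0],[28,0,0,0,0,0,0],[28,0,0,0,0,0,0],[28,0,0,0,0,0,0],[28,0,0,-15,0,0,0],[28,0,0,-25,0,0,0],[50,0,0,-30,0,0,0],[50,0,0,-30,0,0,0],[50,28,3.5,0,0,0,-7],[50,0,0,0,0,0,-7],[50,0,0,0,0,0,-7],[50,0,0,0,0,0,-7],[50,0,0,0,0,0,-7],[50,0,0,0,0,0,-7],[50,0,0,0,0,0,-7],[50,0,0,0,0,0,-7],[50,0,0,0,0,0,-7],[50,0,0,0,0,0,-7],[50,0,0,0,0,0,-5],[50,0,0,0,0,0,0]]

```text
time_s: 7.6
eef_pos: [0.438, 0.1823, 0.1438]
tool_rot: [-0.001, 0.119, 0.993, -0.001]
ft_force: [0.2, -0.4, 0.8]
grip_width: 0.0501
grip_force: 0.0
```

```bash
cat >> h.py <<'E'
def go(tx,ty,tz,ang):
    "tool-frame shift (current axes) to target mm, and az to reach tool-y angle"
    from station import readout
    s=readout.sense();w,x,y,z=s["tool_rot"]
    from scipy.spatial.transform import Rotation as R
    r=R.from_quat([x,y,z,w]);M=r.as_matrix();a=np.degrees(np.arctan2(M[1,1],M[0,1]))
    d=np.array([tx,ty,tz])-s["eef_pos"]*1000
    print("pos",(s["eef_pos"]*1000).round(1),"yang",a.round(2),"tilt z",M[:,2].round(3),"shift",(M.T@d).round(1),"az",((a-ang+180)%360-180).round(2),"t",s["time_s"])
E
python3 - <<'E'
from h import *
go(456.7,351.5,12,76)
from station import optics
for n in("top","side"):
    d=optics.read_camera(n);np.savez(f"pics/{n}1.npz",**d)
    c={"top":(215,170,150,110),"side":(215,130,150,110)}[n]
    p=d["pixels"]
    a=p[160:280,130:265] if n=="top" else p[120:210,195:330]
    cv2.imwrite(f"pics/{n}1.png",cv2.resize(a,None,fx=5,fy=5,interpolation=cv2.INTER_CUBIC)[:,:,::-1])
E
```

```text
pos [438.  182.3 143.8] yang 76.27 tilt z [-0.002 -0.001 -1.   ] shift [ 21.8 169.  131.6] az 0.27 t 7.6
```

View pics/top1.png

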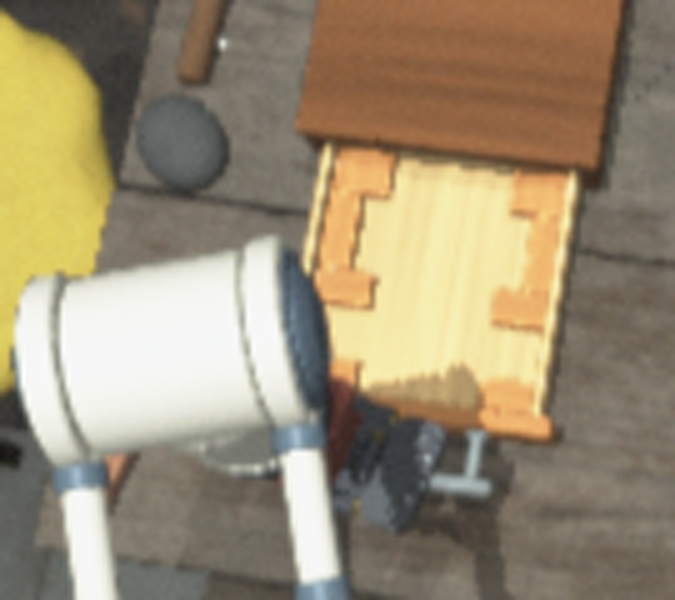

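The top view shows the drawer fully out. The short slot's blocks end near crop (362,230) and (527,243), and the arm covers part of the long slot. I'll go to the stick.

Call:
send_rows:
  plan:
    - [[50,3.6,28.2,0,0,0,0.3],[50,3.6,28.2,0,0,0,0],[50,3.6,28.2,0,0,0,0],[50,3.6,28.2,0,0,0,0],[50,3.6,28.2,0,0,0,0],[50,3.8,28,0,0,0,0],[50,0,0,20,0,0,0],[50,0,0,20,0,0,0],[50,0,0,20,0,0,0],[50,0,0,10,0,0,0],[50,0,0,0,0,0,0],[50,0,0,0,0,0,0]]

```text
time_s: 8.7
eef_pos: [0.4587, 0.3515, 0.0744]
tool_rot: [-0.0, 0.124, 0.992, -0.0]
ft_force: [0.3, 0.6, 0.6]
grip_width: 0.0497
grip_force: 0.0
```

```bash
python3 - <<'E'
from h import *
from station import readout,optics
for i in range(3):
    go(456.7,351.5,20,76); d=optics.read_camera("top")
np.savez("pics/top2.npz",**d)
s=optics.read_camera("side");np.savez("pics/side2.npz",**s)
t=dict(np.load("pics/top1.npz"))
for z in(.032,):
    P=px2w(t,np.array([[362,230],[527,243]])/5+[130,160],z)*1000;print(P,P.mean(0))
p=d["pixels"][170:260,145:265];q=s["pixels"][130:200,200:320]
o=np.zeros((600,800,3),np.uint8)
a=cv2.resize(p,None,fx=4.5,fy=4.5,interpolation=cv2.INTER_CUBIC);o[:a.shape[0],:540]=a
cv2.imwrite("pics/c2.png",o[:410,:540,::-1])
cv2.imwrite("pics/c2s.png",cv2.resize(q,None,fx=6,fy=6,interpolation=cv2.INTER_CUBIC)[:,:,::-1])
E
```

```text
pos [458.7 351.5  74.4] yang 75.72 tilt z [-0.001 -0.001 -1.   ] shift [ 1.9 -0.4 54.4] az -0.28 t 8.7
pos [459.3 351.8  75.6] yang 75.74 tilt z [ 0.001  0.001 -1.   ] shift [ 2.4 -1.  55.6] az -0.26 t 8.75
pos [459.6 352.   76.3] yang 75.74 tilt z [ 0.002  0.001 -1.   ] shift [ 2.7 -1.3 56.3] az -0.26 t 8.8
[[601.0117548  212.37507912  32.        ]
 [608.30178769  98.2127431   32.        ]] [604.65677125 155.29391111  32.        ]
```

View pics/c2.png

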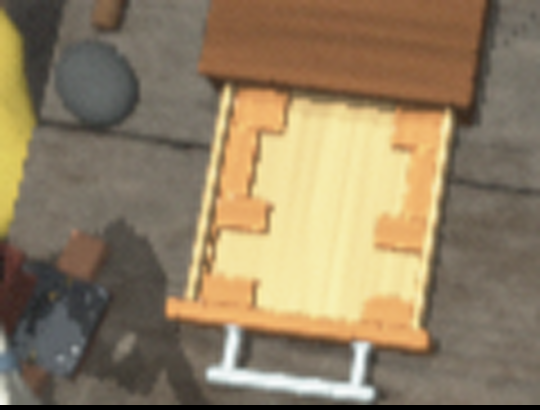

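View pics/c2s.png

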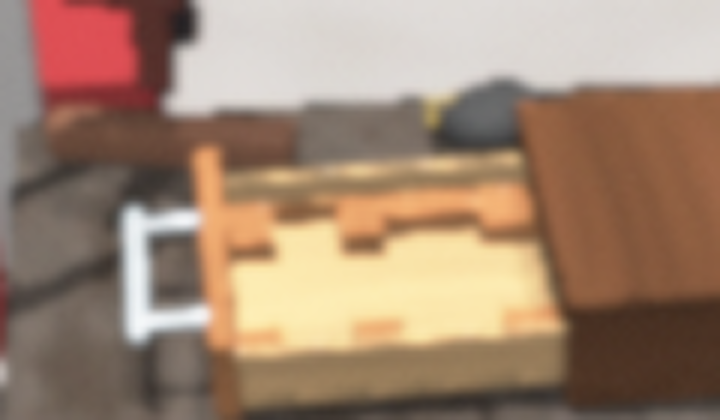

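The drawer is clear in both views: front board ends at crop (166,303) and (431,338), bar ends at (208,375) and (375,393), block inner corners at (270,212) and (375,232). Now I'll compute its centre line.

```bash
python3 - <<'E'
from h import *
t=dict(np.load("pics/top2.npz"))
f=lambda p,z:(px2w(t,np.array(p)/4.5+[145,170]-.5+.5/4.5,z)*1000)
for n,p,z in(("board",[[166,303],[431,338]],.062),("bar",[[208,375],[375,393]],.0495),("inner blk",[[270,212],[375,232]],.032),("front blk",[[257,290],[362,306]],.032),("short end",[[258,160],[408,178]],.032),("chest",[[199,72],[471,108]],.074)):
    P=f(p,z);v=P[1]-P[0];print(n,P[:,:2].round(1).tolist(),"mid",P.mean(0)[:2].round(1),"len",np.linalg.norm(v).round(1),"ang",np.degrees(np.arctan2(v[1],v[0])).round(1)+90)
# expected: model with yaw, bar point -> overlay check
c,s=np.cos(np.radians(1.1)),np.sin(np.radians(1.1))
B=np.array([437.3,155.3])
for n,dx in(("long",94),("short",164.5)):
    print(n,B+[dx*c,dx*s])
# bar centroid via white mask
img=t["pixels"].astype(int);v,u=np.nonzero(img[245:262,188:232].min(2)>140);W=px2w(t,np.c_[u+188,v+245],.049)[:,:2]*1000
k=np.polyfit(W[:,1],W[:,0],1)
for i in range(6):
    m=np.abs(W[:,0]-np.polyval(k,W[:,1]))<8;k=np.polyfit(W[m,1],W[m,0],1)
print("bar",k,W[m].mean(0),W[m].min(0),W[m].max(0))
E
```

```text
board [[480.8, 254.2], [483.3, 56.4]] mid [482.1 155.3] len 197.8 ang 0.7000000000000028
bar [[434.1, 216.2], [438.8, 92.0]] mid [436.4 154.1] len 124.4 ang 2.0999999999999943
inner blk [[564.9, 197.8], [561.1, 115.9]] mid [563.  156.9] len 81.9 ang -2.700000000000003
front blk [[504.3, 196.3], [503.7, 115.7]] mid [504. 156.] len 80.6 ang -0.4000000000000057
short end [[603.7, 214.5], [606.3, 98.3]] mid [605.  156.4] len 116.2 ang 1.2999999999999972
chest [[655.4, 261.2], [657.1, 54.3]] mid [656.2 157.8] len 207.0 ang 0.5
long [531.28267694 157.10455959]
short [601.76968464 158.45797927]
bar [-1.21951247e-02  4.38841133e+02] [436.94069544 155.83584723] [430.39875913  94.5190242 ] [443.77677484 216.42830995]
```

Call:
send_rows:
  plan:
    - [[50,2.3,-0.9,15,0,0,0],[50,0,0,15,0,0,0],[50,0,0,12,0,0,0],[50,0,0,8,0,0,0],[50,0,0,5,0,0,0],[50,0,0,0,0,0,0],[50,0,0,0,0,0,0]]

```text
time_s: 9.48
eef_pos: [0.4566, 0.3515, 0.0199]
tool_rot: [0.0, 0.124, 0.992, 0.0]
ft_force: [0.8, 1.0, 0.1]
grip_width: 0.0502
grip_force: 0.0
```

Call:
send_rows:
  plan:
    - [[10,0,0,0,0,0,0],[10,0,0,0,0,0,0],[10,0,0,0,0,0,0],[10,0,0,0,0,0,0],[10,0,0,0,0,0,0],[10,0,0,0,0,0,0]]
  force: 30

```text
time_s: 9.98
eef_pos: [0.4567, 0.3511, 0.0203]
tool_rot: [0.0, 0.124, 0.992, -0.0]
ft_force: [-2.1, -5.0, 5.2]
grip_width: 0.0286
grip_force: 30.0
```

Call:
send_rows:
  plan:
    - [[10,0,0,-10,0,0,0],[10,0,0,-20,0,0,0],[10,0,0,-30,0,0,0],[10,0,0,-30,0,0,0],[10,0,0,-20,0,0,6.8],[10,0,0,0,0,0,6.8],[10,0,0,0,0,0,6.8],[10,0,0,0,0,0,6.8],[10,0,0,0,0,0,6.8],[10,0,0,0,0,0,6.8],[10,0,0,0,0,0,6.8],[10,0,0,0,0,0,6.8],[10,0,0,0,0,0,6.8],[10,0,0,0,0,0,6.8],[10,0,0,0,0,0,6.8],[10,0,0,0,0,0,0],[10,0,0,0,0,0,0]]

```text
time_s: 11.4
eef_pos: [0.4562, 0.3517, 0.1293]
tool_rot: [-0.0, 0.7, 0.715, -0.0]
ft_force: [0.4, 0.3, -3.4]
grip_width: 0.0288
grip_force: 30.0
```

```bash
python3 -c "
from h import *
go(531.3,156,80,0.9)"
```

```text
pos [456.2 351.7 129.3] yang 1.22 tilt z [-0.001  0.    -1.   ] shift [-197.2   71.    49.3] az 0.32 t 11.4
```

Call:
send_rows:
  plan:
    - [[10,-24.65,8.88,0,0,0,0.3],[10,-24.65,8.88,0,0,0,0],[10,-24.65,8.88,0,0,0,0],[10,-24.65,8.88,0,0,0,0],[10,-24.65,8.88,0,0,0,0],[10,-24.65,8.88,0,0,0,0],[10,-24.65,8.88,0,0,0,0],[10,-24.65,8.88,0,0,0,0],[10,0,0,20,0,0,0],[10,0,0,15,0,0,0],[10,0,0,10,0,0,0],[10,0,0,0,0,0,0],[10,0,0,0,0,0,0]]

```text
time_s: 12.48
eef_pos: [0.5296, 0.1554, 0.0842]
tool_rot: [-0.0, 0.702, 0.712, -0.001]
ft_force: [0.9, -0.4, -3.2]
grip_width: 0.0286
grip_force: 30.0
```

```bash
python3 - <<'E'
from h import *
from station import readout,optics
d=optics.read_camera("top");s=optics.read_camera("side")
np.savez("pics/top3.npz",**d);np.savez("pics/side3.npz",**s)
for i in range(4): go(531.3,156,38,0.9);optics.read_camera("top")
o=np.zeros((420,1000,3),np.uint8)
a=cv2.resize(d["pixels"][180:264,170:250],(400,420),interpolation=cv2.INTER_CUBIC)
b=cv2.resize(s["pixels"][130:200,215:281],(396,420),interpolation=cv2.INTER_CUBIC)
cv2.imwrite("pics/c3.png",np.hstack([a,b])[:,:,::-1])
E
```

```text
pos [530.5 155.7  85.8] yang 0.79 tilt z [ 0.002  0.    -1.   ] shift [ 0.3  0.8 47.8] az -0.11 t 12.5833
pos [530.6 155.7  86. ] yang 0.78 tilt z [ 0.002  0.    -1.   ] shift [ 0.3  0.6 48. ] az -0.12 t 12.6333
pos [530.6 155.7  86. ] yang 0.76 tilt z [ 0.002  0.    -1.   ] shift [ 0.3  0.6 48. ] az -0.14 t 12.6833
pos [530.5 155.6  85.8] yang 0.75 tilt z [ 0.002  0.    -1.   ] shift [ 0.4  0.7 47.8] az -0.15 t 12.7333
```

View pics/c3.png

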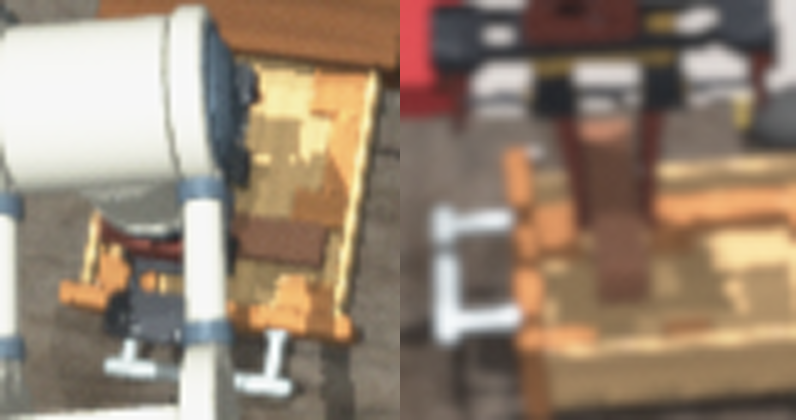

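The stick is held level over the long slot. Its right end is at top crop (326,245), so I'll check the offset along its length.

```bash
python3 - <<'E'
from h import *
d=dict(np.load("pics/top3.npz"))
for p in([326,222],[322,268]): print(px2w(d,np.array(p)/5+[169.6,179.6],.089)*1000)
print(d["pixels"][229,225:242].tolist())
E
```

```text
[[544.66010363  82.51958092  89.        ]]
[[514.15310523  79.89081957  89.        ]]
[[136, 100, 80], [133, 99, 78], [133, 97, 75], [136, 102, 79], [137, 102, 80], [138, 101, 81], [136, 101, 79], [136, 100, 81], [132, 99, 79], [115, 86, 69], [145, 120, 86], [182, 152, 107], [194, 163, 113], [230, 203, 141], [243, 228, 165], [156, 136, 96], [95, 84, 69]]
```

Call:
send_rows:
  plan:
    - [[10,0.3,0.7,8,0,0,0],[10,0,0,10,0,0,0],[10,0,0,10,0,0,0],[10,0,0,8,0,0,0],[10,0,0,4,0,0,0],[10,0,0,2,0,0,0],[10,0,0,1.5,0,0,0],[10,0,0,0,0,0,0],[10,0,0,0,0,0,0]]

```text
time_s: 13.53
eef_pos: [0.531, 0.1555, 0.0415]
tool_rot: [0.0, 0.703, 0.711, 0.0]
ft_force: [-0.2, -0.2, -3.0]
grip_width: 0.0283
grip_force: 30.0
```

Call:
send_rows:
  plan:
    - [[10,0,0,1,0,0,0],[10,0,0,1,0,0,0],[10,0,0,1,0,0,0],[10,0,0,0,0,0,0],[10,0,0,0,0,0,0]]

```text
time_s: 13.95
eef_pos: [0.5309, 0.1555, 0.0384]
tool_rot: [0.0, 0.703, 0.711, 0.0]
ft_force: [0.0, 0.7, -1.1]
grip_width: 0.0279
grip_force: 30.0
```

Call:
send_rows:
  plan:
    - [[10,0,0,0.7,0,0,0],[10,0,0,0,0,0,0],[10,0,0,0,0,0,0]]

```text
time_s: 14.2
eef_pos: [0.531, 0.1555, 0.0383]
tool_rot: [0.0, 0.703, 0.711, 0.0]
ft_force: [-1.6, -0.0, 4.4]
grip_width: 0.0283
grip_force: 30.0
```

Call:
send_rows:
  plan:
    - [[32,0,0,0,0,0,0],[36,0,0,0,0,0,0],[40,0,0,0,0,0,0],[40,0,0,0,0,0,0],[40,0,0,-5,0,0,0],[40,0,0,-15,0,0,0],[40,0,0,-25,0,0,0],[40,0,0,-30,0,0,0],[40,0,0,-30,0,0,0],[60,-20,-4,0,0,0,0],[60,-30,-5,0,0,0,0],[60,-30,-5,0,0,0,0],[60,-30,-5,0,0,0,0],[60,-30,-5,0,0,0,0],[60,-30,-5,0,0,0,0],[60,-30,-5,0,0,0,0],[60,-30,-5,0,0,0,0],[60,-30,-5,0,0,0,0],[60,-30,-5,0,0,0,0],[60,-30,-5,0,0,0,0]]

```text
time_s: 15.87
eef_pos: [0.4802, -0.1666, 0.143]
tool_rot: [0.0, 0.703, 0.711, 0.0]
ft_force: [0.2, -0.5, 0.7]
grip_width: 0.0601
grip_force: 0.0
```

Call:
send_rows:
  plan:
    - [[60,-30,-6,0,0,0,0],[60,-30,-6,0,0,0,0],[60,-30,-6,0,0,0,0],[60,-30,-6,0,0,0,0],[60,-20,-6,0,0,0,6.5],[60,0,0,0,0,0,6.5],[60,0,0,0,0,0,6.5],[60,0,0,0,0,0,6.5],[60,0,0,0,0,0,6.5],[60,0,0,0,0,0,6.5],[60,0,0,0,0,0,6.5],[60,0,0,0,0,0,6.5],[60,0,0,0,0,0,6.5],[60,0,0,0,0,0,6.5],[60,0,0,0,0,0,0],[60,0,0,0,0,0,0]]

```text
time_s: 17.2
eef_pos: [0.4524, -0.3055, 0.1427]
tool_rot: [0.0, 0.975, 0.224, 0.0]
ft_force: [0.3, -1.1, -0.8]
grip_width: 0.0601
grip_force: 0.0
```

```bash
python3 - <<'E'
from h import *
from station import readout,optics
d=optics.read_camera("top");s=optics.read_camera("side")
np.savez("pics/top4.npz",**d);np.savez("pics/side4.npz",**s)
for i in range(3): go(447,-350.5,20,-64.1);optics.read_camera("top")
a=cv2.resize(d["pixels"][170:262,160:260],(435,400),interpolation=cv2.INTER_CUBIC)
b=cv2.resize(s["pixels"][130:200,215:275],(343,400),interpolation=cv2.INTER_CUBIC)
cv2.imwrite("pics/c4.png",np.hstack([a,b])[:,:,::-1])
E
```

```text
pos [ 452.4 -305.5  142.6] yang -64.13 tilt z [ 0. -0. -1.] shift [-24.5  38.1 122.6] az -0.03 t 17.3
pos [ 452.4 -305.5  142.5] yang -64.16 tilt z [ 0. -0. -1.] shift [-24.4  38.2 122.5] az -0.06 t 17.35
pos [ 452.4 -305.5  142.5] yang -64.19 tilt z [ 0. -0. -1.] shift [-24.4  38.2 122.5] az -0.09 t 17.4
```

View pics/c4.png

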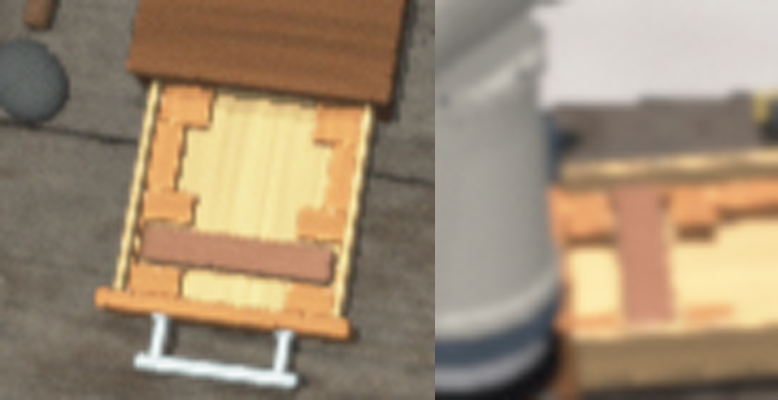

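The stick lies flat between its end blocks, from top crop (140,240) to (333,265). Now the slip.

Call:
send_rows:
  plan:
    - [[60,-12.2,19.1,10,0,0,0],[60,-12.2,19.1,20,0,0,0],[60,0,0,25,0,0,0],[60,0,0,25,0,0,0],[60,0,0,20,0,0,0],[60,0,0,12,0,0,0],[60,0,0,8,0,0,0],[60,0,0,2.5,0,0,0],[60,0,0,0,0,0,0],[60,0,0,0,0,0,0]]

```text
time_s: 18.28
eef_pos: [0.4476, -0.351, 0.0214]
tool_rot: [0.001, 0.975, 0.223, 0.001]
ft_force: [-1.3, -0.4, -0.0]
grip_width: 0.0602
grip_force: 0.0
```

Call:
send_rows:
  plan:
    - [[30,0,0,0,0,0,0],[30,0,0,0,0,0,0],[30,0,0,0,0,0,0],[30,0,0,0,0,0,0],[30,0,0,0,0,0,0],[30,0,0,0,0,0,0]]
  force: 30

```text
time_s: 18.78
eef_pos: [0.4475, -0.3511, 0.0212]
tool_rot: [0.001, 0.975, 0.222, 0.001]
ft_force: [-0.2, -0.3, 6.3]
grip_width: 0.0451
grip_force: 30.0
```

Call:
send_rows:
  plan:
    - [[30,0,0,-5,0,0,0],[30,0,0,-15,0,0,0],[30,0,0,-25,0,0,0],[30,0,0,-30,0,0,0],[30,0,0,-30,0,0,0],[30,0,0,-15,0,0,-6.5],[30,0,0,0,0,0,-6.5],[30,0,0,0,0,0,-6.5],[30,0,0,0,0,0,-6.5],[30,0,0,0,0,0,-6.5],[30,0,0,0,0,0,-6.5],[30,0,0,0,0,0,-6.5],[30,0,0,0,0,0,-6.5],[30,0,0,0,0,0,-6.5],[30,0,0,0,0,0,-6.5],[30,0,0,0,0,0,0],[30,0,0,0,0,0,0]]

```text
time_s: 20.2
eef_pos: [0.4466, -0.3501, 0.1392]
tool_rot: [-0.001, 0.704, 0.71, 0.0]
ft_force: [0.7, -0.7, -0.8]
grip_width: 0.045
grip_force: 30.0
```

```bash
python3 - <<'E'
from h import *
from station import optics
d=optics.read_camera("top");np.savez("pics/top5.npz",**d)
for i in range(3): go(601.8,156.7,80,0.8);d=optics.read_camera("top")
t=d["pixels"];u=w2px(d,[[.44755,-.3511,.133]])
print(u)
E
```

```text
pos [ 446.7 -350.2  139.4] yang 0.5 tilt z [-0.001  0.001 -1.   ] shift [505.5 159.6  59.7] az -0.3 t 20.25
pos [ 446.7 -350.3  139.5] yang 0.52 tilt z [-0.001  0.001 -1.   ] shift [505.5 159.7  59.8] az -0.28 t 20.3
pos [ 446.8 -350.4  139.6] yang 0.56 tilt z [-0.001  0.001 -1.   ] shift [505.5 160.   59.8] az -0.24 t 20.35
[[365.97685569 271.55438392]]
```

Call:
send_rows:
  plan:
    - [[30,29.7,9.4,0,0,0,-0.2],[30,29.7,9.4,0,0,0,0],[30,29.7,9.4,0,0,0,0],[30,29.7,9.4,0,0,0,0],[30,29.7,9.4,0,0,0,0],[30,29.7,9.4,0,0,0,0],[30,29.7,9.4,0,0,0,0],[30,29.7,9.4,0,0,0,0],[30,29.7,9.4,0,0,0,0],[30,29.7,9.4,0,0,0,0],[30,29.7,9.4,0,0,0,0],[30,29.7,9.4,0,0,0,0],[30,29.7,9.4,0,0,0,0],[30,29.7,9.4,0,0,0,0],[30,29.7,9.4,0,0,0,0],[30,29.7,9.4,0,0,0,0],[30,29.7,9.4,0,0,0,0],[30,0,0,10,0,0,0],[30,0,0,20,0,0,0],[30,0,0,15,0,0,0]]

```text
time_s: 22.07
eef_pos: [0.5988, 0.1572, 0.0938]
tool_rot: [0.0, 0.702, 0.713, -0.0]
ft_force: [-0.2, -0.1, -1.7]
grip_width: 0.0448
grip_force: 30.0
```

Call:
send_rows:
  plan:
    - [[30,0,0,0,0,0,0],[30,0,0,0,0,0,0],[30,0,0,0,0,0,0]]

```text
time_s: 22.32
eef_pos: [0.5992, 0.1564, 0.0959]
tool_rot: [0.0, 0.702, 0.712, 0.0]
ft_force: [-0.5, -0.1, -1.6]
grip_width: 0.0449
grip_force: 30.0
```

```bash
python3 - <<'E'
from h import *
from station import readout,optics
d=optics.read_camera("top");s=optics.read_camera("side")
np.savez("pics/top6.npz",**d);np.savez("pics/side6.npz",**s)
for i in range(3): go(601.8,156.7,39.3,0.8);optics.read_camera("top")
a=cv2.resize(d["pixels"][170:254,170:250],(400,420),interpolation=cv2.INTER_CUBIC)
b=cv2.resize(s["pixels"][130:200,235:301],(396,420),interpolation=cv2.INTER_CUBIC)
cv2.imwrite("pics/c6.png",np.hstack([a,b])[:,:,::-1])
E
```

```text
pos [599.6 156.6  96.7] yang 0.86 tilt z [ 0.002  0.    -1.   ] shift [ 0.   2.  57.4] az 0.06 t 22.4167
pos [599.6 156.7  96.6] yang 0.86 tilt z [ 0.002  0.001 -1.   ] shift [-0.   2.1 57.3] az 0.06 t 22.4667
pos [599.5 156.7  96.4] yang 0.87 tilt z [ 0.002  0.    -1.   ] shift [-0.   2.2 57.1] az 0.07 t 22.5167
```

View pics/c6.png

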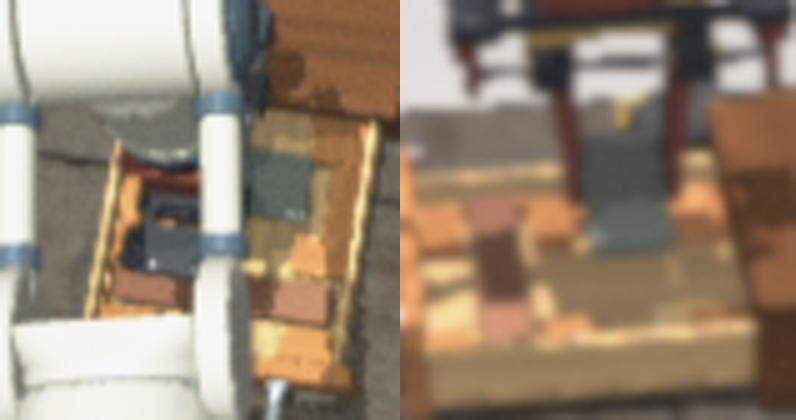

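The slip is held level; its right end is at top crop (309,155)–(305,218).

```bash
python3 - <<'E'
from h import *
d=dict(np.load("pics/top6.npz"))
for p in([309,155],[305,218]): print(px2w(d,np.array(p)/5+[169.6,169.6],.088)*1000)
print(d["pixels"][207,226:238].tolist())
s=dict(np.load("pics/side6.npz"))
# lower front edge corners of near end, z bottom ~.075
for p in([590,205],[672,198]): print(px2w(s,np.array(p)/6+[234.6,129.6],.088)*1000)
for p in([594,253],[675,247]): print(px2w(s,np.array(p)/6+[234.6,129.6],.075)*1000)
E
```

```text
[[621.26289087 107.34477059  88.        ]]
[[578.62268059 102.57041286  88.        ]]
[[95, 102, 93], [94, 102, 93], [94, 99, 92], [96, 102, 94], [92, 102, 93], [98, 100, 92], [137, 119, 89], [163, 138, 97], [172, 146, 101], [158, 130, 90], [164, 119, 77], [163, 117, 75]]
[[791.00297671 109.67909059  88.        ]]
[[835.16556296 111.17748118  88.        ]]
[[788.81878267  83.49893236  75.        ]]
[[831.85872155  83.97184099  75.        ]]
```

```bash
python3 - <<'E'
from h import *
d=dict(np.load("pics/top6.npz"));s=dict(np.load("pics/side6.npz"))
L=d["pixels"].astype(float);g=L[:,:,0]-L[:,:,2]  # r-b
E=[]
for v in range(200,214):
    r=g[v,220:242]; 
    i=next((i for i in range(5,20) if r[i]>25),None)
    if i: E.append([220+i-1+(25-r[i-1])/(r[i]-r[i-1]),v])
P=px2w(d,np.array(E),.088)*1000;print(np.c_[np.array(E).round(1),P[:,:2].round(1)])
# same for stick top6 : right end for reference (known slot) z=.042
for p in([590,205],[672,198]): print(px2w(s,(np.array(p)-[400,0])/6+[234.6,129.6],.088)*1000)
for p in([594,253],[675,247]): print(px2w(s,(np.array(p)-[400,0])/6+[234.6,129.6],.075)*1000)
E
```

```text
[[224.5 200.  620.  130.4]
 [231.1 201.  619.8 108.2]
 [232.  202.  616.8 104.7]
 [232.2 203.  613.5 103.3]
 [231.8 204.  610.  103.9]
 [231.5 205.  606.5 104.5]
 [231.5 206.  603.1 104. ]
 [231.5 207.  599.8 103.4]
 [231.4 208.  596.4 102.9]
 [231.4 209.  593.  102.5]
 [231.3 210.  589.6 102.1]
 [231.3 211.  586.3 101.7]
 [231.2 212.  582.9 101.4]
 [230.7 213.  579.3 102.4]]
[[581.80937306 135.6977317   88.        ]]
[[625.51272368 137.27769606  88.        ]]
[[581.41797919 109.13333645  75.        ]]
[[624.11514054 109.66836953  75.        ]]
```

Call:
send_rows:
  plan:
    - [[30,-1.3,2.1,8,0,0,0],[30,0,0,12,0,0,0],[30,0,0,12,0,0,0],[30,0,0,10,0,0,0],[30,0,0,6,0,0,0],[30,0,0,3,0,0,0],[30,0,0,2,0,0,0],[30,0,0,0,0,0,0],[30,0,0,0,0,0,0]]

```text
time_s: 23.32
eef_pos: [0.6013, 0.1556, 0.0424]
tool_rot: [0.0, 0.702, 0.713, 0.0]
ft_force: [-0.1, -0.8, -0.9]
grip_width: 0.0451
grip_force: 30.0
```

Call:
send_rows:
  plan:
    - [[30,0,0,1,0,0,0],[30,0,0,1,0,0,0],[30,0,0,1,0,0,0],[30,0,0,0,0,0,0],[30,0,0,0,0,0,0]]

```text
time_s: 23.73
eef_pos: [0.6013, 0.1556, 0.0393]
tool_rot: [0.0, 0.702, 0.713, 0.0]
ft_force: [0.6, 0.6, 0.6]
grip_width: 0.0453
grip_force: 30.0
```

Nearly in contact at the expected height. I'll lower a little more, then release.

Call:
send_rows:
  plan:
    - [[30,0,0,0.7,0,0,0],[30,0,0,0,0,0,0],[30,0,0,0,0,0,0]]

```text
time_s: 23.98
eef_pos: [0.6014, 0.1556, 0.0392]
tool_rot: [0.0, 0.702, 0.713, 0.0]
ft_force: [-2.3, -0.9, 3.7]
grip_width: 0.045
grip_force: 30.0
```

Call:
send_rows:
  plan:
    - [[48,0,0,0,0,0,0],[52,0,0,0,0,0,0],[56,0,0,0,0,0,0],[56,0,0,0,0,0,0],[56,0,0,-5,0,0,0],[56,0,0,-15,0,0,0],[56,0,0,-25,0,0,0],[56,0,0,-30,0,0,0],[40,0,0,-30,0,0,0],[20,0,-30,0,0,0,0],[0,0,-30,0,0,0,0],[0,0,-30,0,0,0,0],[0,0,-30,0,0,0,0],[0,0,-30,0,0,0,0],[0,0,-30,0,0,0,0],[0,0,-24,0,0,0,0],[0,0,0,0,0,0,0],[0,0,0,0,0,0,0]]

```text
time_s: 25.48
eef_pos: [0.3969, 0.1525, 0.144]
tool_rot: [0.001, 0.701, 0.713, 0.001]
ft_force: [0.6, 0.6, 0.6]
grip_width: 0.0005
grip_force: 0.0
```

```bash
python3 - <<'E'
from h import *
from station import readout,optics
d=optics.read_camera("top");s=optics.read_camera("side")
np.savez("pics/top7.npz",**d);np.savez("pics/side7.npz",**s)
go(405,155,46,0.8)
a=cv2.resize(d["pixels"][170:254,170:250],(400,420),interpolation=cv2.INTER_CUBIC)
b=cv2.resize(s["pixels"][130:200,235:301],(396,420),interpolation=cv2.INTER_CUBIC)
cv2.imwrite("pics/c7.png",np.hstack([a,b])[:,:,::-1])
E
```

```text
pos [397.8 152.4 143.7] yang 0.89 tilt z [ 0.001  0.    -1.   ] shift [ 2.5  7.1 97.7] az 0.09 t 25.5833
```

View pics/c7.png

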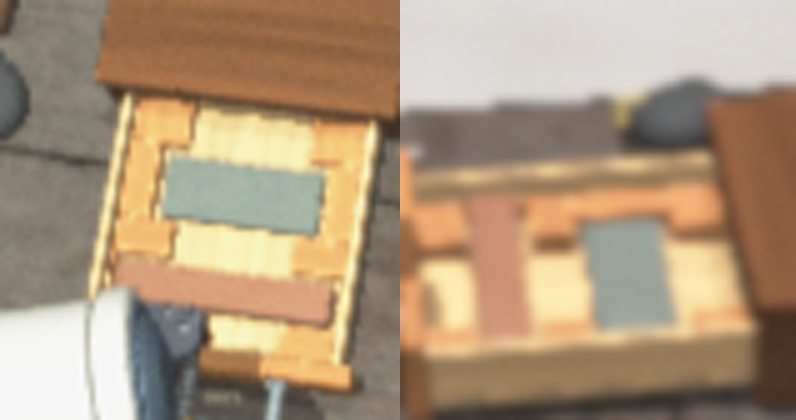

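Both stones lie flat in their slots: slip at top crop (243,193), stick at (225,292). Now I'll push the drawer shut with closed fingers on the bar.

Call:
send_rows:
  plan:
    - [[0,2.5,-2,20,0,0,0],[0,0,0,25,0,0,0],[0,0,0,25,0,0,0],[0,0,0,20,0,0,0],[0,0,0,8,0,0,0],[0,0,0,0,0,0,0],[0,0,6,0,0,0,0],[0,0,6,0,0,0,0],[0,0,4,0,0,0,0],[0,0,4,0,0,0,0],[0,0,4,0,0,0,0],[0,0,6,0,0,0,0],[0,0,8,0,0,0,0],[0,0,8,0,0,0,0],[0,0,10,0,0,0,0],[0,0,10,0,0,0,0],[0,0,10,0,0,0,0],[0,0,10,0,0,0,0],[0,0,10,0,0,0,0],[0,0,0,0,0,0,0]]

```text
time_s: 27.25
eef_pos: [0.4928, 0.1562, 0.0452]
tool_rot: [0.0, 0.702, 0.712, 0.0]
ft_force: [0.5, -0.7, 0.4]
grip_width: 0.0002
grip_force: 0.0
```

Call:
send_rows:
  plan:
    - [[0,0,6,0,0,0,0],[0,0,10,0,0,0,0],[0,0,10,0,0,0,0],[0,0,10,0,0,0,0],[0,0,10,0,0,0,0],[0,0,10,0,0,0,0],[0,0,10,0,0,0,0],[0,0,8,0,0,0,0],[0,0,4,0,0,0,0]]

```text
time_s: 28.0
eef_pos: [0.5695, 0.1574, 0.0448]
tool_rot: [-0.0, 0.702, 0.713, -0.0]
ft_force: [-3.2, -0.0, 1.2]
grip_width: 0.0003
grip_force: 1.4
```

```bash
python3 - <<'E'
from h import *
from station import readout,optics
go(588,157,46,0.8);print(readout.sense()["ft_force"])
d=optics.read_camera("top");s=optics.read_camera("side")
np.savez("pics/top8.npz",**d)
a=cv2.resize(d["pixels"][160:244,170:250],(400,420),interpolation=cv2.INTER_CUBIC)
b=cv2.resize(s["pixels"][130:200,235:301],(396,420),interpolation=cv2.INTER_CUBIC)
cv2.imwrite("pics/c8.png",np.hstack([a,b])[:,:,::-1])
E
```

```text
pos [569.5 157.4  44.8] yang 0.89 tilt z [-0.001 -0.    -1.   ] shift [-0.7 18.5 -1.2] az 0.09 t 28.0
[-3.19024677 -0.00491517  1.18430387]
```

Pushing contact confirmed (-3 N). I'll finish in small steps until the force rises.

Call:
send_rows:
  plan:
    - [[0,0,3,0,0,0,0],[0,0,3,0,0,0,0],[0,0,3,0,0,0,0],[0,0,2,0,0,0,0],[0,0,0,0,0,0,0]]

```text
time_s: 28.52
eef_pos: [0.5803, 0.1577, 0.0452]
tool_rot: [0.0, 0.702, 0.713, 0.0]
ft_force: [-0.1, -0.9, 0.8]
grip_width: 0.0003
grip_force: 0.2
```

Call:
send_rows:
  plan:
    - [[0,0,1,0,0,0,0],[0,0,1,0,0,0,0],[0,0,1,0,0,0,0],[0,0,1,0,0,0,0],[0,0,0,0,0,0,0]]

```text
time_s: 28.93
eef_pos: [0.5841, 0.1578, 0.0452]
tool_rot: [0.0, 0.702, 0.713, 0.0]
ft_force: [-0.7, -0.8, -0.5]
grip_width: 0.0007
grip_force: 0.6
```

Call:
send_rows:
  plan:
    - [[0,0,1,0,0,0,0],[0,0,1,0,0,0,0],[0,0,1,0,0,0,0],[0,0,1,0,0,0,0],[0,0,1,0,0,0,0],[0,0,0,0,0,0,0]]

```text
time_s: 29.43
eef_pos: [0.5892, 0.1579, 0.0452]
tool_rot: [0.0, 0.702, 0.713, 0.0]
ft_force: [-1.7, -0.5, -1.6]
grip_width: 0.0001
grip_force: 0.5
```

Call:
send_rows:
  plan:
    - [[0,0,1,0,0,0,0],[0,0,1,0,0,0,0],[0,0,1,0,0,0,0],[0,0,1,0,0,0,0],[0,0,0,0,0,0,0]]

```text
time_s: 29.85
eef_pos: [0.5928, 0.1579, 0.0452]
tool_rot: [-0.0, 0.702, 0.713, -0.0]
ft_force: [-3.1, -0.2, 0.0]
grip_width: 0.0003
grip_force: 1.7
```

Call:
send_rows:
  plan:
    - [[0,0,1,0,0,0,0],[0,0,1,0,0,0,0],[0,0,1,0,0,0,0],[0,0,1,0,0,0,0],[0,0,0,0,0,0,0]]

```text
time_s: 30.27
eef_pos: [0.5931, 0.158, 0.0452]
tool_rot: [-0.003, 0.701, 0.713, -0.004]
ft_force: [-19.8, -2.3, 9.4]
grip_width: 0.0003
grip_force: 10.1
```

Call:
send_rows:
  plan:
    - [[0,0,-4,0,0,0,0],[0,0,-10,0,0,0,0],[0,0,-20,0,0,0,0],[0,0,-20,0,0,0,0],[0,0,-20,-20,0,0,0],[0,0,-20,-30,0,0,0],[0,0,-20,-30,0,0,0],[0,-30,-10,-30,0,0,0],[0,-30,0,-30,0,0,0],[0,-30,0,0,0,0,0],[0,-30,0,0,0,0,0],[0,-30,0,0,0,0,0],[0,-30,0,0,0,0,0],[0,0,0,0,0,0,0],[0,0,0,0,0,0,0]]

```text
time_s: 31.52
eef_pos: [0.4768, -0.0233, 0.184]
tool_rot: [0.001, 0.703, 0.712, 0.001]
ft_force: [-0.1, 0.8, 0.2]
grip_width: 0.0005
grip_force: 0.0
```

```bash
python3 - <<'E'
from h import *
from station import readout,optics
d=optics.read_camera("top")
cv2.imwrite("pics/c9.png",cv2.resize(d["pixels"][140:310,140:440],(780,442),interpolation=cv2.INTER_CUBIC)[:,:,::-1])
img=d["pixels"].astype(int);v,u=np.nonzero(img[196:216,194:240].min(2)>140);W=px2w(d,np.c_[u+194,v+196],.049)[:,:2]*1000
k=np.polyfit(W[:,1],W[:,0],1)
for i in range(6):
    m=np.abs(W[:,0]-np.polyval(k,W[:,1]))<8;k=np.polyfit(W[m,1],W[m,0],1)
print("bar",k,W[m].mean(0))
E
```

```text
bar [-4.49091215e-03  6.06619971e+02] [605.95129369 148.89570454]
```

View pics/c9.png

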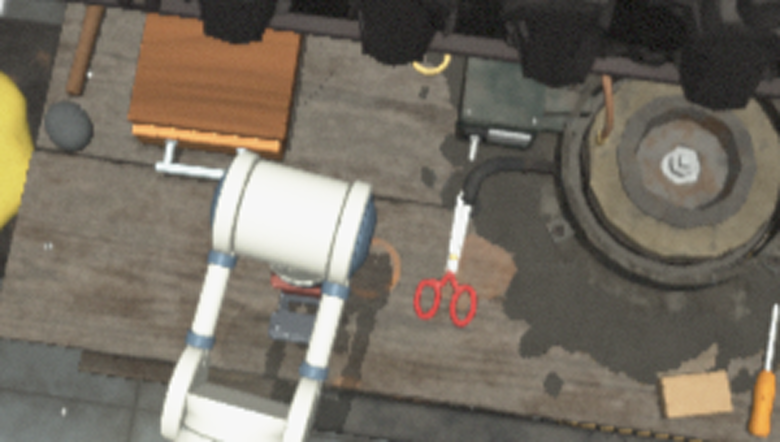

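The drawer is shut: the bar is at x ≈ 0.606, about 170 mm from its stop position. The shears (450,290), cork (697,393) and rubbing stone (69,125) are undisturbed.

```bash
python3 -c "
from station import env
print(env.finish_job())"
```

```text
the job is handed in; nothing more can be done
None
```

I laid the dressing stick and the slip stone flat in their slots, pushed the drawer fully shut, left the shears, cork block and rubbing stone untouched, and handed the job in at about 32 s (no verdict was shown).

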